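Put the staple tins on their mats and hold up the full one

TASK

Stand each of the three closed staple tins upright on the mat of its lid's colour, fully on the mat and let go, so that all three are in their places together, and tell by the feel of their weight which one is the full, heaviest tin. Then pick up that heaviest tin and hold it up upright and still, its bottom at least 15 cm above the worktop, and finish while still holding it there, with the other two left standing on their mats. Do not knock a tin over, and leave the hole punch, the binder clip and the tape roll where they are.

Things in the scene. Friction and masses are not known exactly. Their poses are not given: they have to be found in the camera images.
- tin_red: closed square metal tin with a red lid, one of three alike but for lid colour: 50 x 50 mm, 84 mm high, bare metal below, red lid (fixed shut) from 64 mm up; flat upright sides. Origin: centre of the underside, z up out of the lid, x and y square to the sides. Starts upright on the worktop. A hidden filling makes one tin weigh 0.6 to 0.75 kg, which may be any colour in any run; the other two weigh 0.23 to 0.35 kg each
- mat_red: red square plastic mat fixed on the worktop, 80 x 80 mm, 3 mm thick, the place of the tin with the red lid. Origin: centre of its underside, z up, x and y square to its edges
- tin_blue: closed square metal tin with a blue lid, one of three alike but for lid colour: 50 x 50 mm, 84 mm high, bare metal below, blue lid (fixed shut) from 64 mm up; flat upright sides. Origin: centre of the underside, z up out of the lid, x and y square to the sides. Starts upright on the worktop. A hidden filling makes one tin weigh 0.6 to 0.75 kg, which may be any colour in any run; the other two weigh 0.23 to 0.35 kg each
- mat_blue: blue square plastic mat fixed on the worktop, 80 x 80 mm, 3 mm thick, the place of the tin with the blue lid. Origin: centre of its underside, z up, x and y square to its edges
- tin_yellow: closed square metal tin with a yellow lid, one of three alike but for lid colour: 50 x 50 mm, 84 mm high, bare metal below, yellow lid (fixed shut) from 64 mm up; flat upright sides. Origin: centre of the underside, z up out of the lid, x and y square to the sides. Starts upright on the worktop. A hidden filling makes one tin weigh 0.6 to 0.75 kg, which may be any colour in any run; the other two weigh 0.23 to 0.35 kg each
- mat_yellow: yellow square plastic mat fixed on the worktop, 80 x 80 mm, 3 mm thick, the place of the tin with the yellow lid. Origin: centre of its underside, z up, x and y square to its edges
- hole_punch: black two-hole punch, about 128 x 151 mm, 69 mm high, behind the tins and mats; bystander. Origin: centre of its underside
- binder_clip: black binder clip with wire arms, 41 x 24 mm, 49 mm high, at the back left; bystander. Origin: centre of its underside
- tape_roll: roll of masking tape lying flat, 96 mm across, 25 mm high, at the back right; bystander. Above these back things hangs a wall cabinet, its front face at about x = 0.60 m, its underside 0.45 m above the worktop: keep the wrist in front of it, also on sideways swings. Origin: centre of its underside
Mind the look-alikes: they are no part of the job. What is shaped like the tin_blue but green or turquoise is not meant. Leave any green look-alike of the tin_red alone.

How it is judged:
By the outcome, as a careful person would: the job done as asked, in the order asked, and still so for the second after the job is handed in, while the arm keeps its last pose, push and grip.
It also fails if it takes over 72 s, if anything falls off the work surface, if the arm or the gripper's body presses on something with over 40 N, if the wrist force passes 120 N, or if a joint passes its speed limit or range.

ROBOT

A 7-joint arm with a two-finger parallel gripper is mounted at the origin on a cart in front of the work surface, level with it; the furniture and walls round the work are solid. World frame = base frame: x ahead of the robot, y to its left, z up, the work surface at z = 0. Lengths are in mm, angles in rad, forces in N, time in s.
With the tool pointing down it reaches from about 400 to 875 mm from the base axis. Payload 4.4 kg.
Tool frame: the origin (TCP) lies at the very end of the fingers, on their centre line; the grasp point (between the pads) lies 19 mm behind it (ctrl.pinch_z is the z of the grasp point in the tool frame, in mm); z points along the fingers, x is the direction in which the jaws open and shut, and the axes are right-handed (so a half turn about z gives the same grasp; the last joint's range is limited). The gripper opens to 85 mm and grips with 20 to 120 N. Pads are 22 mm wide; open, the fingers measure 114 mm over their backs; the gripper's body (76 mm by 85 mm) begins 54 mm behind the grasp point. The pads swing forward as they close: fully open they stand 13 mm farther back than shut.
Start: joints at [1.138, 0.628, 0.038, 1.517, -0.027, 0.996, -0.02], TCP at [233.138, -606.766, 231.313] pointing down, gripper open.
Joint ranges: [-3.06, 3.06], [-0.37, 2.12], [-1.25, 1.32], [0.18, 2.47], [-1.1, 4.24], [0.23, 1.98], [-2.94, 2.94]. Speed limits (rad/s): [2.57, 2.57, 3.14, 3.14, 3.14, 3.14, 3.14].

INTERFACE

Orientations are given as [roll, pitch, yaw] about the fixed x, y, z axes, in that order (R = Rz(yaw) Ry(pitch) Rx(roll)).
In Python, from cell import sensors, get_image, order, ctrl gives the robot as it stands.
- The arm moves only by the tool arm_command, never from a script. Its argument "rows" is a list that holds one entry, the list of rows, each a list of 6 numbers: the shift along the tool's x, y, z in mm, then the turn, a rotation vector about the tool's x, y, z in degrees. A call has 1 to 20 rows; each row is the pose to reach, as a shift and turn from the pose commanded when the call began, along the tool's axes at that moment; what a row does not reach only later rows make up. A row lasts 1/12 s, in which the tool goes at most 41.7 mm and 7.16 degrees, less where a joint would pass 70% of its speed; a pose out of reach is approached as far as the arm can. A call with a gripper value outside its range is refused whole. "claw" is the opening, from -1 (shut) to 1 (fully open), set as the call begins (left out, the last holds). The fingers move at their own pace and stop on an object; the grip force is fixed at half the most. Time passes only in rows, so rows that repeat a pose let the fingers close. It gives the time, the measured TCP pose, the force and the opening at its end, in the units of the state.
- sensors.read_state(): the state, without advancing time (a new reading comes with each control period).
- get_image(name): name is "scene" or "top" or "wrist"; returns a dict with "pixels" (480x640x3 uint8, red, green, blue), "z_map" (480x640 float32, mm along the optical axis (not along the pixel's ray), 0 where there is no reading), "K" (3x3 intrinsics, pixels), "pose" (4x4, takes a point from camera to world coordinates). Camera axes: x right, y up, looking along -z (the intrinsics and any distortion apply to the point x, -y, -z); pixel columns grow to the right and rows downward; lengths in mm; the calibration is good to about 2 mm. A picture is of the moment at which its call begins.
- order.finish_job(): hands the job in, once; it reports no verdict.
The state is a dict: "clock": time; "qpos": joint angles; "qd": joint speeds; "tau": joint torques, N m; "eef_pos": TCP position; "tool_rot": TCP orientation; "force": force on the tool from outside, world axes, zero at the start; "torque": the same for the moment, N m; "width": finger opening in mm.
Only numpy, scipy, OpenCV 4.12 (cv2) and the standard library are available. Lean on these libraries where they do the work, as an engineer would, in place of code of your own. Each camera call takes 0.05 s, during which the arm holds its last target.

## Working session

There is one attempt and no reset: what is moved stays moved. The work goes in short steps, Python scripts to look and compute and a tool call to move; the robot and the scene stay as the last step left them, time stands still between calls to the robot, and variables do not carry over. Pictures are saved under pics/ and viewed, and the job is handed in when it is done.

Besides the shell and the picture viewer there is one more tool, called by a JSON object that holds its "fn" and its "kwargs". arm_command: Moves the arm, as the interface text tells. Its arguments: {"type":"object","properties":{"rows":{"type":"array","items":{"type":"array","items":{"type":"array","items":{"type":"number"}}}},"claw":{"type":"number"}},"required":["rows"]}

```bash
ls; mkdir -p pics; cat > h.py <<'E'
import numpy as np, cv2
from cell import sensors, get_image, order, ctrl
def save(im,name): cv2.imwrite('pics/'+name,im['pixels'][:,:,::-1])
def cloud(im):
    z=im['z_map'].astype(float);K=im['K'];v,u=np.mgrid[:480,:640]
    p=np.stack([(u-K[0,2])/K[0,0]*z,-(v-K[1,2])/K[1,1]*z,-z,np.ones_like(z)],-1)
    w=p@np.array(im['pose']).T
    return w[...,:3]
E
python3 - <<'E'
from h import *
for n in('top','scene'):
    im=get_image(n);save(im,n+'1.png');np.savez('pics/%s1.npz'%n,**im);print(n,np.round(im['pose'],2).tolist(),im['K'].tolist(),[k for k in im])
print(sensors.read_state(),ctrl.pinch_z)
E
```

```text
pics
top [[0.02, 1.0, -0.08, 456.08], [-1.0, 0.02, -0.01, 183.15], [-0.01, 0.08, 1.0, 1567.17], [0.0, 0.0, 0.0, 1.0]] [[568.4792543686368, 0.0, 321.4400320691751], [0.0, 568.4792543686368, 237.5647212228875], [0.0, 0.0, 1.0]] ['pixels', 'z_map', 'K', 'pose']
scene [[-0.91, 0.29, -0.29, 214.85], [-0.41, -0.67, 0.63, 959.4], [-0.01, 0.69, 0.72, 892.74], [0.0, 0.0, 0.0, 1.0]] [[537.9268243354384, 0.0, 324.28626930649784], [0.0, 537.9268243354384, 246.3392955220515], [0.0, 0.0, 1.0]] ['pixels', 'z_map', 'K', 'pose']
{'clock': 0.1, 'qpos': array([ 1.13820326,  0.62926924,  0.03842932,  1.51822568, -0.02700314,
        0.99631419, -0.02001138]), 'qd': array([-2.31356312e-07, -2.72327925e-03,  6.49498722e-04, -2.74222481e-03,
        1.52249810e-03,  1.69352310e-04, -1.31808276e-03]), 'tau': array([ 3.68399094e-03, -5.64533758e+01,  1.23078234e+00, -1.93973351e+01,
        1.13606246e-02,  5.39878558e-03,  1.98073008e-05]), 'eef_pos': array([ 232.94911023, -606.24108816,  230.48418975]), 'tool_rot': array([ 3.14158721e+00,  1.69911382e-03, -1.20400292e+00]), 'force': array([ 0.30256289,  0.14881012, -0.39397118]), 'torque': array([0.06562369, 0.03103343, 0.01228242]), 'width': 85.5647632443036} -18.700000000000003
```

View pics/top1.png

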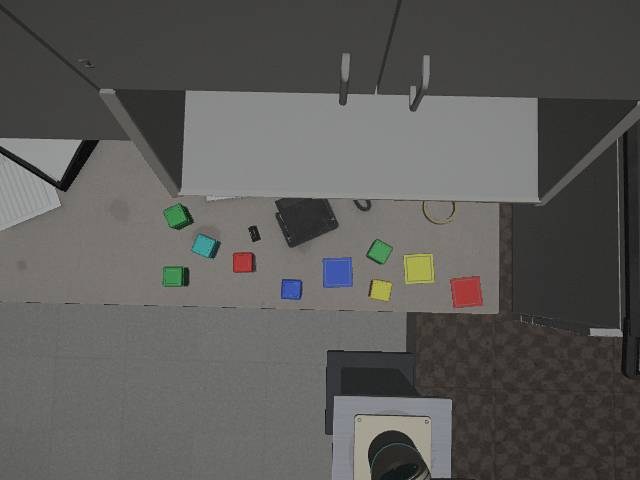

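View pics/scene1.png

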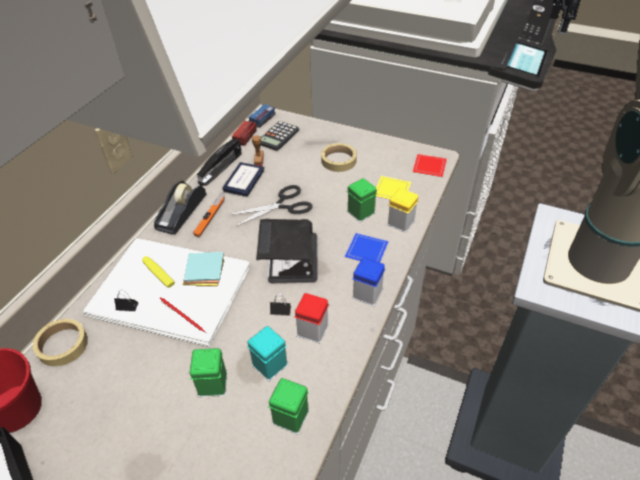

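Top view: red tin (243,262), blue tin (291,289), yellow tin (381,290). The mats are blue (337,272), yellow (419,268) and red (467,291). The look-alikes to leave alone are green at (177,216), (175,276) and (380,251), and turquoise at (205,245). Next I'll measure and check with a crop.

```bash
cat >> h.py <<'E'
def objs(im,box=True):
    w=cloud(im);hsv=cv2.cvtColor(im['pixels'],cv2.COLOR_RGB2HSV);H,S,V=[hsv[...,i].astype(int) for i in range(3)]
    rng={'red':(H<6)|(H>174),'blue':(H>108)&(H<130),'yellow':(H>20)&(H<34),'green':(H>45)&(H<75),'turq':(H>82)&(H<100)}
    out=[]
    for c,m in rng.items():
        base=m&(S>130)&(V>60)&(im['z_map']>0)
        for lay,zl,zh in(('mat',-6,12),('lid',74,100)):
            mm=(base&(w[...,2]>zl)&(w[...,2]<zh)).astype(np.uint8)
            n,l,st,ce=cv2.connectedComponentsWithStats(mm)
            for i in range(1,n):
                if st[i,4]<120: continue
                p=w[l==i]
                r=cv2.minAreaRect(p[:,:2].astype(np.float32))
                print(c,lay,'px',np.round(ce[i]),'n',st[i,4],'ctr',np.round(r[0],1),'size',np.round(r[1],1),'ang %.1f'%r[2],'z %.1f'%np.median(p[:,2]))
E
python3 - <<'E'
from h import *
im=dict(np.load('pics/top1.npz'));objs(im)
cv2.imwrite('pics/crop1.png',cv2.resize(im['pixels'][190:320,150:500,::-1],(800,297),interpolation=cv2.INTER_CUBIC))
w=cloud(im)
for p in[(306,220),(304,240),(290,245),(253,233),(440,208),(337,305),(337,312),(200,305)]: print(p,np.round(w[p[1],p[0]]))
im=dict(np.load('pics/scene1.npz'));objs(im)
E
```

```text
red mat px [466. 292.] n 717 ctr [ 436.8 -199.1] size [78.9 80.3] ang 8.0 z 4.5
red lid px [242. 262.] n 358 ctr [500.5 404.4] size [47.3 50.6] ang 1.7 z 84.4
blue mat px [337. 272.] n 704 ctr [481.3 154.1] size [78.7 78.8] ang 3.5 z 3.7
blue lid px [291. 289.] n 363 ctr [433.3 275.1] size [49.5 49.4] ang 88.3 z 85.0
yellow mat px [418. 269.] n 172 ctr [497.3 -68.7] size [79.3 79.6] ang 3.5 z 4.1
yellow mat px [419. 268.] n 497 ctr [497.5 -68.9] size [61.8 62.7] ang 4.4 z 4.7
yellow lid px [380. 290.] n 367 ctr [436.6  41.8] size [50.9 49.9] ang 80.1 z 84.6
green lid px [175. 215.] n 331 ctr [619.2 586.3] size [50.6 49.7] ang 26.3 z 84.1
green lid px [172. 276.] n 326 ctr [459.5 586.1] size [47.  49.6] ang 1.4 z 84.5
turq lid px [203. 245.] n 348 ctr [541.6 508.2] size [50.9 49.7] ang 68.5 z 84.2
(306, 220) [616. 241.  67.]
(304, 240) [567. 247.   6.]
(290, 245) [553. 286.   3.]
(253, 233) [581. 386.  29.]
(440, 208) [ 665. -126.    4.]
(337, 305) [391. 153.   1.]
(337, 312) [ 324.  134. -903.]
(200, 305) [382. 531. -10.]
red mat px [429. 165.] n 536 ctr [ 437.4 -195.2] size [78.5 84
[... 283 characters left out ...]
 ctr [864.7 772.6] size [20.8 71.8] ang 2.2 z 85.2
blue mat px [366. 248.] n 766 ctr [481.1 157.6] size [78.2 79.7] ang 4.1 z 2.8
blue lid px [369. 270.] n 531 ctr [432.6 280. ] size [54.8 50.6] ang 89.7 z 83.3
yellow mat px [390. 187.] n 463 ctr [498.2 -64.2] size [77.5 81.1] ang 3.7 z 2.7
yellow lid px [404. 199.] n 379 ctr [436.6  47.3] size [54.5 50.3] ang 80.2 z 82.9
green lid px [362. 188.] n 303 ctr [536.1  53.2] size [47.9 50.3] ang 63.6 z 83.3
green lid px [206. 362.] n 729 ctr [617.  591.4] size [48.6 49.1] ang 28.2 z 83.7
green lid px [288. 396.] n 844 ctr [456.8 592.2] size [49.6 49.2] ang 1.7 z 83.5
turq lid px [266. 343.] n 698 ctr [540.6 514.8] size [48.7 51.1] ang 69.2 z 83.5
```

View pics/crop1.png

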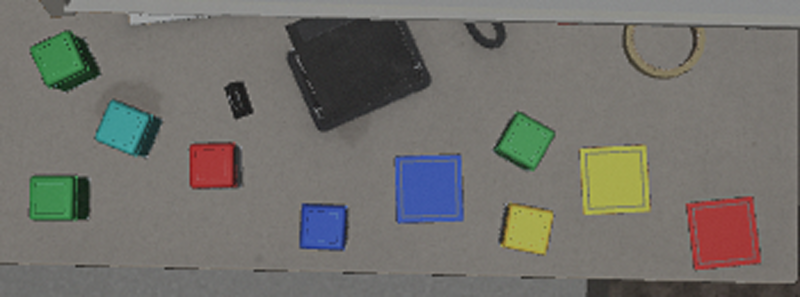

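The crop matches the list: red, blue and yellow lids, and the green and turquoise ones are set aside. Before the first swing I'll check the height of what lies on the right.

```bash
python3 - <<'E'
from h import *
im=dict(np.load('pics/top1.npz'));w=cloud(im)
P=w.reshape(-1,3);P=P[im['z_map'].ravel()>0]
for x in range(150,700,50):
    r=[]
    for y in range(-650,-200,50):
        m=(abs(P[:,0]-x)<25)&(abs(P[:,1]-y)<25)
        r.append(int(P[m,2].max()) if m.any() else None)
    print(x,r)
im=get_image('wrist');save(im,'wr0.png');print(np.round(im['pose'],2))
E
```

```text
150 [-872, -873, -878, -875, -876, -881, -880, -879, -876]
200 [-878, -877, -879, -880, -879, -876, -876, -876, -882]
250 [-874, 105, -874, -874, -881, -877, -878, -874, -875]
300 [-106, 110, -874, -878, -875, -881, -871, -876, -879]
350 [-105, 116, -876, -880, -874, -878, -875, -878, -877]
400 [None, 117, -885, None, None, None, None, 10, 14]
450 [None, 118, -881, None, None, None, None, 8, 12]
500 [None, 121, -880, None, None, None, None, 10, 9]
550 [None, 122, -878, None, None, None, None, 9, 11]
600 [None, 120, -884, None, None, None, None, 14, 508]
650 [None, 127, -877, None, None, None, None, 7, 733]
[[ 3.6000e-01  9.0000e-01  2.5000e-01  2.9622e+02]
 [-9.3000e-01  3.5000e-01  1.0000e-01 -5.8295e+02]
 [-0.0000e+00 -2.7000e-01  9.6000e-01  3.7309e+02]
 [ 0.0000e+00  0.0000e+00  0.0000e+00  1.0000e+00]]
```

View pics/wr0.png

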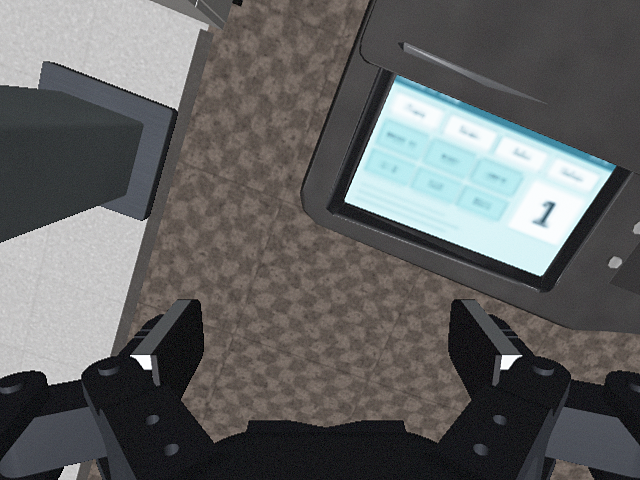

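```bash
python3 - <<'E'
from h import *
im=get_image('wrist');w=cloud(im)
for p in[(320,200),(480,180),(450,60),(600,50),(620,260),(350,60),(600,310),(200,20)]: print(p,np.round(w[p[1],p[0]]))
E
```

```text
(320, 200) [ 244. -599.   88.]
(480, 180) [ 297. -693.   97.]
(450, 60) [ 355. -640.  107.]
(600, 50) [ 392. -721.  107.]
(620, 260) [ 281. -810.   98.]
(350, 60) [ 335. -584.   97.]
(600, 310) [ 241. -825.   89.]
(200, 20) [ 409. -197. -784.]
```

```bash
cat >> h.py <<'E'
from scipy.spatial.transform import Rotation as R
def goto(*pts):
    "each pt x,y,z,yawdeg -> rows from current pose"
    s=sensors.read_state();p=np.array(s['eef_pos']);r0=R.from_euler('xyz',s['tool_rot'])
    print('now',np.round(p,1),np.round(np.degrees(s['tool_rot']),2),'F',np.round(s['force'],2),'w %.1f'%s['width'],'t %.2f'%s['clock'],'q',np.round(s['qpos'],2))
    for x,y,z,yaw in pts:
        d=r0.inv().apply(np.array([x,y,z])-p)
        rv=(r0.inv()*R.from_euler('xyz',[180,0,yaw],degrees=True)).as_rotvec(degrees=True)
        print([round(float(a),1) for a in d]+[round(float(a),1) for a in rv], 'rows>=%.1f'%max(np.linalg.norm(d)/41.7,np.linalg.norm(rv)/7.16))
E
python3 - <<'E'
from h import *
goto((436.6,44.5,231,-100),(436.6,44.5,140,-100))
E
```

```text
now [ 233.  -606.4  230.7] [ 1.800e+02  7.000e-02 -6.898e+01] F [-0.48 -0.09  0.02] w 85.8 t 0.20 q [ 1.14  0.63  0.04  1.52 -0.03  1.   -0.02]
[-534.6, -423.5, 0.4, 0.0, 0.1, 31.0] rows>=16.4
[-534.5, -423.5, 91.4, 0.0, 0.1, 31.0] rows>=16.5
```

{"fn": "arm_command", "kwargs": {"rows": [[[-534.5,-423.5,0,0,0,31],[-534.5,-423.5,0,0,0,31],[-534.5,-423.5,0,0,0,31],[-534.5,-423.5,0,0,0,31],[-534.5,-423.5,0,0,0,31],[-534.5,-423.5,0,0,0,31],[-534.5,-423.5,0,0,0,31],[-534.5,-423.5,0,0,0,31],[-534.5,-423.5,0,0,0,31],[-534.5,-423.5,0,0,0,31],[-534.5,-423.5,0,0,0,31],[-534.5,-423.5,0,0,0,31],[-534.5,-423.5,0,0,0,31],[-534.5,-423.5,0,0,0,31],[-534.5,-423.5,0,0,0,31],[-534.5,-423.5,0,0,0,31],[-534.5,-423.5,0,0,0,31],[-534.5,-423.5,0,0,0,31],[-534.5,-423.5,0,0,0,31],[-534.5,-423.5,0,0,0,31]]], "claw": 1}}

```text
clock: 1.87
eef_pos: [436.3, 42.9, 231.2]
tool_rot: [3.141, -0.001, -1.746]
force: [0.3, -0.7, -0.6]
width: 85.4
```

```bash
python3 - <<'E'
from h import *
im=get_image('wrist');save(im,'wr1.png');objs(im)
goto((436.6,44.5,40,-100))
E
```

```text
red mat px [589. 145.] n 2159 ctr [ 436.8 -198.5] size [81.3 82.5] ang 7.5 z 3.1
red mat px [593. 147.] n 5367 ctr [ 437.2 -197.8] size [64.5 66. ] ang 7.5 z 3.5
blue mat px [193. 165.] n 2067 ctr [481.7 155.4] size [79.8 80.1] ang 3.4 z 2.8
blue mat px [191. 168.] n 5136 ctr [481.8 155.5] size [64. 64.] ang 3.2 z 3.3
blue lid px [ 28. 271.] n 3817 ctr [434.4 275.1] size [50.2 51.2] ang 88.0 z 83.8
yellow mat px [437. 102.] n 2313 ctr [497.8 -67.7] size [80.3 81.2] ang 4.3 z 3.0
yellow mat px [438. 103.] n 5726 ctr [498.  -67.4] size [63.4 64.1] ang 4.4 z 3.4
yellow lid px [322. 211.] n 3785 ctr [437.8  42.9] size [50.6 51.5] ang 80.4 z 83.9
green lid px [291.  69.] n 6022 ctr [538.   46.7] size [50.2 50.5] ang 61.7 z 84.1
now [436.3  42.5 231.2] [ 1.7997e+02 -5.0000e-02 -1.0012e+02] F [0.06 0.47 0.07] w 85.7 t 1.92 q [-0.22  0.33  0.08  2.08 -0.04  0.73 -1.86]
[-2.2, -0.1, 191.2, 0.0, -0.1, -0.1] rows>=4.6
```

View pics/wr1.png

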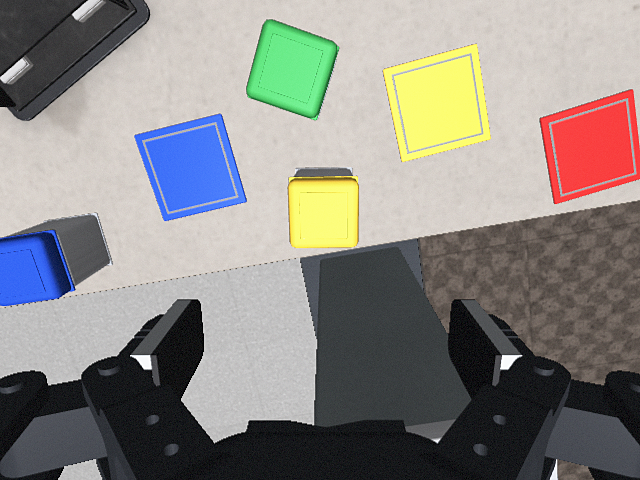

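The wrist view shows the yellow tin at (322,211) squarely between the pads, and its position agrees with the top view. The green tin at (291,69) is clear. Descending and gripping.

{"fn": "arm_command", "kwargs": {"rows": [[[-0.5,-1,40,0,0,0],[-0.5,-1,80,0,0,0],[-0.5,-1,115,0,0,0],[-0.5,-1,145,0,0,0],[-0.5,-1,165,0,0,0],[-0.5,-1,180,0,0,0],[-0.5,-1,191,0,0,0],[-0.5,-1,191,0,0,0],[-0.5,-1,191,0,0,0]]]}}

```text
clock: 2.67
eef_pos: [437.6, 42.4, 39.8]
tool_rot: [3.141, -0.001, -1.748]
force: [-0.3, -0.2, 0.0]
width: 85.2
```

{"fn": "arm_command", "kwargs": {"rows": [[[0,0,0,0,0,0],[0,0,0,0,0,0],[0,0,0,0,0,0],[0,0,0,0,0,0],[0,0,0,0,0,0],[0,0,0,0,0,0],[0,0,0,0,0,0],[0,0,0,0,0,0]]], "claw": -1}}

```text
clock: 3.33
eef_pos: [438.1, 43.8, 40.8]
tool_rot: [-3.141, 0.0, -1.746]
force: [-0.1, -1.4, 6.5]
width: 49.4
```

{"fn": "arm_command", "kwargs": {"rows": [[[0,0,-5,0,0,0],[0,0,-15,0,0,0],[0,0,-30,0,0,0],[0,0,-50,0,0,0],[0,0,-70,0,0,0],[0,0,-90,0,0,0],[0,0,-105,0,0,0],[0,0,-110,0,0,0],[0,0,-110,0,0,0],[0,0,-110,0,0,0],[0,0,-110,0,0,0],[0,0,-110,0,0,0]]]}}

```text
clock: 4.33
eef_pos: [437.0, 44.3, 149.3]
tool_rot: [3.139, -0.001, -1.745]
force: [0.5, -0.5, -7.5]
width: 49.3
```

```bash
python3 - <<'E'
from h import *
goto((497.8,-67.7,150,-86),(497.8,-67.7,46,-86))
im=get_image('wrist')
for i in range(3):
    im=get_image('wrist');s=sensors.read_state();print(s['force'],s['torque'],s['tau'])
save(im,'wr2.png')
E
```

```text
now [437.   44.3 149.3] [ 1.7987e+02 -5.0000e-02 -9.9990e+01] F [ 0.48 -0.46 -7.47] w 49.3 t 4.33 q [-0.46  0.51  0.42  2.17 -0.39  0.54 -1.49]
[99.7, -79.3, -0.8, 0.1, -0.0, -14.0] rows>=3.1
[99.6, -79.6, 103.2, 0.1, -0.0, -14.0] rows>=3.9
[ 0.25383255 -0.22478759 -7.18543236] [-0.02343437 -0.05935804 -0.07210373] [-3.92989477e-02 -4.18451321e+01  4.71801952e+00 -1.20314267e+01
  7.23374440e-03  1.89532555e-02  9.70543624e-04]
[ 0.09233377 -0.1768371  -7.18876039] [ 0.01335083 -0.03433159  0.02806084] [-1.94271700e-02 -4.17792249e+01  4.71862972e+00 -1.20358479e+01
  8.01401533e-03  1.70555734e-02  7.77870955e-04]
[ 0.15708329 -0.0521845  -6.5412782 ] [0.01860859 0.00462613 0.01667829] [-4.47433107e-03 -4.17351508e+01  4.72245634e+00 -1.20475951e+01
  8.58375686e-03  1.41665933e-02  5.73554644e-04]
```

That is about 7 N, so yellow is probably the heavy one. Next, transit to the yellow mat.

{"fn": "arm_command", "kwargs": {"rows": [[[10,-8,0,0,0,-1.5],[28,-22,0,0,0,-4],[50,-40,0,0,0,-7],[72,-57,0,0,0,-10],[90,-71,0,0,0,-12.5],[99.6,-79.5,0,0,0,-14],[99.6,-79.5,15,0,0,-14],[99.6,-79.5,40,0,0,-14],[99.6,-79.5,65,0,0,-14],[99.6,-79.5,83,0,0,-14],[99.6,-79.5,93,0,0,-14],[99.6,-79.5,98,0,0,-14],[99.6,-79.5,98,0,0,-14],[99.6,-79.5,98,0,0,-14],[99.6,-79.5,98,0,0,-14]]]}}

```text
clock: 5.78
eef_pos: [499.9, -67.7, 53.3]
tool_rot: [-3.139, -0.001, -1.501]
force: [0.1, 0.2, -6.4]
width: 49.4
```

```bash
python3 - <<'E'
from h import *
goto((497.8,-67.7,44,-86))
E
```

```text
now [499.9 -67.7  53.3] [-1.7988e+02 -3.0000e-02 -8.5990e+01] F [ 0.08  0.21 -6.36] w 49.4 t 5.78 q [-0.07  0.73  0.22  2.07 -0.39  0.39 -1.04]
[-0.1, 2.1, 9.3, -0.1, -0.0, 0.0] rows>=0.2
```

{"fn": "arm_command", "kwargs": {"rows": [[[0,1,4,0,0,0],[0,2,6.5,0,0,0],[0,2,8,0,0,0],[0,2,9,0,0,0],[0,2,9.5,0,0,0],[0,2,9.5,0,0,0],[0,2,9.5,0,0,0]]]}}

```text
clock: 6.37
eef_pos: [496.6, -67.5, 43.9]
tool_rot: [-3.141, 0.001, -1.501]
force: [-3.1, 0.3, 4.6]
width: 49.3
```

Contact is felt. Release and lift.

{"fn": "arm_command", "kwargs": {"rows": [[[0,0,0,0,0,0],[0,0,0,0,0,0],[0,0,0,0,0,0],[0,0,0,0,0,0],[0,0,0,0,0,0]]], "claw": 1}}

```text
clock: 6.78
eef_pos: [497.2, -67.7, 42.9]
tool_rot: [-3.141, -0.0, -1.501]
force: [0.1, 1.0, -0.3]
width: 85.2
```

{"fn": "arm_command", "kwargs": {"rows": [[[0,0,-15,0,0,0],[0,0,-45,0,0,0],[0,0,-80,0,0,0],[0,0,-120,0,0,0],[0,0,-150,0,0,0],[0,0,-160,0,0,0],[0,0,-160,0,0,0]]]}}

```text
clock: 7.37
eef_pos: [498.8, -67.8, 205.4]
tool_rot: [-3.136, -0.001, -1.5]
force: [0.3, -1.1, -0.3]
width: 85.5
```

```bash
python3 - <<'E'
from h import *
im=get_image('wrist');save(im,'wr3.png');objs(im)
goto((434.2,275.2,204,-92),(434.2,275.2,140,-92))
E
```

```text
red mat px [461. 271.] n 1712 ctr [ 437.  -198.5] size [81.7 80.9] ang 7.5 z 3.0
red mat px [464. 277.] n 4332 ctr [ 437.5 -198. ] size [64.9 64.4] ang 7.8 z 3.5
blue mat px [ 63. 202.] n 2239 ctr [481.7 155.4] size [79.9 81.8] ang 3.2 z 2.7
blue mat px [ 60. 204.] n 5569 ctr [481.7 155.6] size [64.5 65.8] ang 3.1 z 3.2
yellow mat px [323. 190.] n 1782 ctr [498.2 -67.2] size [79.7 80. ] ang 4.6 z 2.9
yellow mat px [322. 174.] n 937 ctr [518.5 -65.6] size [23.4 63.5] ang 5.1 z 3.4
yellow lid px [325. 228.] n 5709 ctr [496.6 -68.6] size [51.7 50.8] ang 3.7 z 87.1
green lid px [150. 152.] n 6437 ctr [538.5  46. ] size [50. 51.] ang 62.0 z 84.0
now [497.5 -67.5 203.5] [-179.87    0.    -85.96] F [-0.24 -0.2  -0.56] w 85.6 t 7.42 q [-0.19  0.48  0.38  1.96 -0.26  0.74 -1.15]
[-346.3, 39.0, -0.6, -0.1, 0.0, 6.0] rows>=8.4
[-346.3, 39.1, 63.4, -0.1, 0.0, 6.0] rows>=8.5
```

View pics/wr3.png

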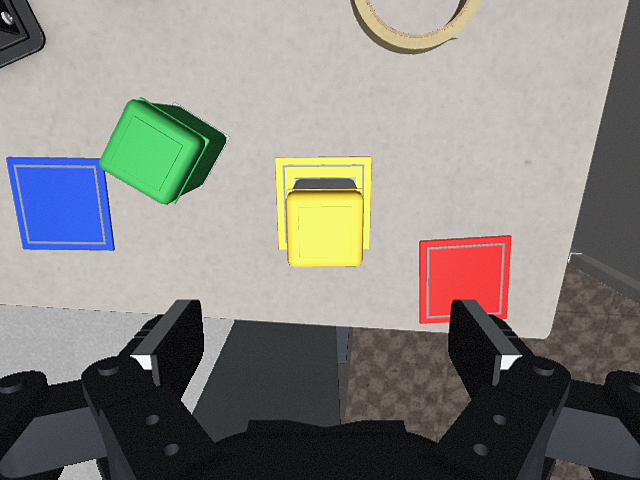

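The yellow tin stands centred on its mat, with its lid at (325,228) about 2 mm off the mat centre. Blue tin next.

{"fn": "arm_command", "kwargs": {"rows": [[[-346,39,0,0,0,6],[-346,39,0,0,0,6],[-346,39,0,0,0,6],[-346,39,0,0,0,6],[-346,39,0,0,0,6],[-346,39,0,0,0,6],[-346,39,0,0,0,6],[-346,39,0,0,0,6],[-346,39,0,0,0,6],[-346,39,30,0,0,6],[-346,39,50,0,0,6],[-346,39,50,0,0,6],[-346,39,50,0,0,6]]]}}

```text
clock: 8.5
eef_pos: [432.3, 273.5, 150.7]
tool_rot: [3.137, -0.004, -1.606]
force: [0.0, 0.2, 1.3]
width: 85.2
```

```bash
python3 - <<'E'
from h import *
im=get_image('wrist');save(im,'wr4.png');objs(im)
goto((434.2,275.2,40,-92))
E
```

```text
red lid px [ 55. 125.] n 10979 ctr [501.1 405.8] size [50.7 52.1] ang 2.9 z 84.0
blue mat px [490. 134.] n 3576 ctr [481.7 155.6] size [79.6 80.7] ang 3.2 z 3.0
blue mat px [493. 138.] n 8883 ctr [481.8 155.3] size [64.1 64.9] ang 3.2 z 3.5
blue lid px [317. 243.] n 8468 ctr [434.6 276.9] size [50.7 50.6] ang 88.7 z 84.1
now [433.4 273.9 151.9] [ 1.799e+02 -1.100e-01 -9.204e+01] F [ 0.33 -0.06  0.33] w 85.5 t 8.55 q [-0.88  0.58  0.38  1.98 -0.35  0.65 -1.88]
[-1.5, -0.9, 111.9, 0.1, -0.1, -0.0] rows>=2.7
```

View pics/wr4.png

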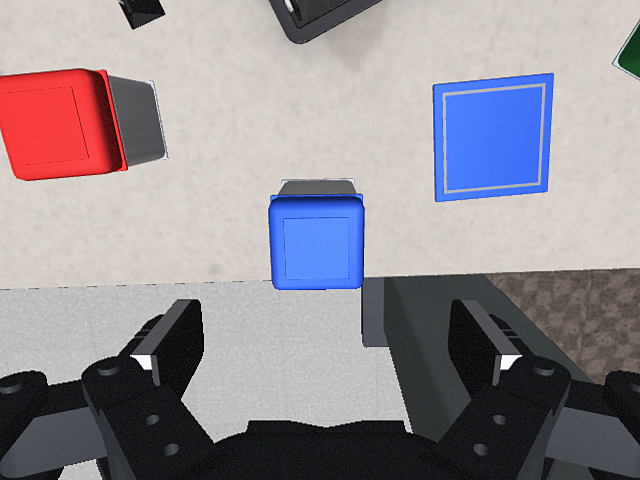

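The blue tin at (317,243) lies between the pads. Descending to grip it.

{"fn": "arm_command", "kwargs": {"rows": [[[-2.5,-1,30,0,0,0],[-2.5,-1,60,0,0,0],[-2.5,-1,85,0,0,0],[-2.5,-1,102,0,0,0],[-2.5,-1,112,0,0,0],[-2.5,-1,112,0,0,0],[-2.5,-1,112,0,0,0]]]}}

```text
clock: 9.13
eef_pos: [435.6, 277.2, 41.5]
tool_rot: [-3.141, 0.0, -1.606]
force: [0.4, 0.6, 0.5]
width: 85.2
```

{"fn": "arm_command", "kwargs": {"rows": [[[0,0,0,0,0,0],[0,0,0,0,0,0],[0,0,0,0,0,0],[0,0,0,0,0,0],[0,0,0,0,0,0],[0,0,0,0,0,0],[0,0,0,0,0,0],[0,0,0,0,0,0]]], "claw": -1}}

```text
clock: 9.8
eef_pos: [435.6, 277.9, 42.1]
tool_rot: [-3.14, 0.001, -1.605]
force: [-0.7, -0.1, 5.5]
width: 49.6
```

{"fn": "arm_command", "kwargs": {"rows": [[[0,0,-5,0,0,0],[0,0,-15,0,0,0],[0,0,-30,0,0,0],[0,0,-50,0,0,0],[0,0,-70,0,0,0],[0,0,-90,0,0,0],[0,0,-105,0,0,0],[0,0,-110,0,0,0],[0,0,-110,0,0,0],[0,0,-110,0,0,0],[0,0,-110,0,0,0],[0,0,-110,0,0,0]]]}}

```text
clock: 10.8
eef_pos: [434.1, 276.8, 149.8]
tool_rot: [3.14, -0.001, -1.606]
force: [0.4, -0.2, -2.7]
width: 49.4
```

```bash
python3 - <<'E'
from h import *
for i in range(4):
    im=get_image('wrist');s=sensors.read_state();print(s['force'])
goto((481.7,155.4,150,-86.7),(481.7,155.4,53,-86.7))
E
```

```text
[ 0.46592147  0.28725514 -3.30615747]
[ 0.3077992  -0.08250361 -3.59051832]
[-1.04364786 -0.42862521 -2.07330266]
[-0.44562585  0.17510574 -2.87022237]
now [434.7 277.  150.3] [ 1.7996e+02 -4.0000e-02 -9.1990e+01] F [-0.45  0.18 -2.87] w 49.4 t 11.00 q [-0.88  0.58  0.39  1.98 -0.35  0.64 -1.87]
[119.9, -51.2, 0.3, 0.0, -0.0, -5.3] rows>=3.1
[119.8, -51.3, 97.3, 0.0, -0.0, -5.3] rows>=3.9
```

Blue pulls about 2.9 N, so it is light. Placing it.

{"fn": "arm_command", "kwargs": {"rows": [[[12,-5,0,0,0,-0.5],[34,-15,0,0,0,-1.5],[60,-26,0,0,0,-2.7],[86,-37,0,0,0,-3.9],[108,-46,0,0,0,-4.8],[119.8,-51.2,0,0,0,-5.3],[119.8,-51.2,15,0,0,-5.3],[119.8,-51.2,40,0,0,-5.3],[119.8,-51.2,65,0,0,-5.3],[119.8,-51.2,83,0,0,-5.3],[119.8,-51.2,93,0,0,-5.3],[119.8,-51.2,97,0,0,-5.3],[119.8,-51.2,97,0,0,-5.3],[119.8,-51.2,97,0,0,-5.3]]]}}

```text
clock: 12.17
eef_pos: [482.5, 155.8, 54.4]
tool_rot: [-3.141, 0.0, -1.513]
force: [0.5, -0.1, -2.7]
width: 49.5
```

```bash
python3 - <<'E'
from h import *
goto((481.7,155.4,45,-86.7))
E
```

```text
now [482.5 155.8  54.4] [-1.7994e+02  1.0000e-02 -8.6690e+01] F [ 0.51 -0.09 -2.73] w 49.5 t 12.17 q [-0.52  0.73  0.23  2.06 -0.39  0.4  -1.49]
[0.3, 0.8, 9.4, -0.1, 0.0, 0.0] rows>=0.2
```

{"fn": "arm_command", "kwargs": {"rows": [[[0.3,0.8,4,0,0,0],[0.3,0.8,6.5,0,0,0],[0.3,0.8,8,0,0,0],[0.3,0.8,9,0,0,0],[0.3,0.8,10,0,0,0],[0.3,0.8,10,0,0,0],[0.3,0.8,10,0,0,0]]]}}

```text
clock: 12.75
eef_pos: [481.2, 155.6, 45.1]
tool_rot: [-3.141, 0.001, -1.513]
force: [-2.6, -0.4, 9.6]
width: 49.5
```

{"fn": "arm_command", "kwargs": {"rows": [[[0,0,0,0,0,0],[0,0,0,0,0,0],[0,0,0,0,0,0],[0,0,0,0,0,0],[0,0,0,0,0,0]]], "claw": 1}}

```text
clock: 13.17
eef_pos: [481.2, 155.4, 43.8]
tool_rot: [-3.141, -0.0, -1.513]
force: [0.5, 0.2, 0.3]
width: 85.5
```

{"fn": "arm_command", "kwargs": {"rows": [[[0,0,-15,0,0,0],[0,0,-45,0,0,0],[0,0,-80,0,0,0],[0,0,-110,0,0,0],[0,0,-125,0,0,0],[0,0,-130,0,0,0],[0,0,-130,0,0,0]]]}}

```text
clock: 13.75
eef_pos: [481.7, 155.8, 174.8]
tool_rot: [-3.139, 0.001, -1.513]
force: [-1.3, -0.0, 0.2]
width: 85.3
```

```bash
python3 - <<'E'
from h import *
im=get_image('wrist');save(im,'wr5.png');objs(im)
goto((500.8,405.5,175,-87.2),(500.8,405.5,150,-87.2))
E
```

```text
blue mat px [324. 193.] n 2004 ctr [481.6 155.5] size [79.3 79.8] ang 3.3 z 2.9
blue mat px [323. 177.] n 1198 ctr [504.1 157. ] size [20.1 63.8] ang 4.0 z 3.4
blue lid px [326. 239.] n 7142 ctr [480.5 154.3] size [50.2 50.7] ang 4.1 z 87.1
yellow mat px [582. 199.] n 1620 ctr [496.6 -54. ] size [80.8 55.2] ang 4.0 z 3.1
yellow mat px [591. 194.] n 1622 ctr [497.1 -58.1] size [64.4 48.5] ang 3.3 z 3.6
green lid px [521. 151.] n 8196 ctr [538.4  47.9] size [50.8 50.6] ang 61.7 z 84.2
now [480.8 155.6 173.6] [-1.800e+02  1.000e-02 -8.666e+01] F [ 0.74  0.55 -0.55] w 85.8 t 13.80 q [-0.62  0.53  0.37  1.98 -0.29  0.68 -1.58]
[-248.3, -34.5, -1.4, -0.0, 0.0, 0.5] rows>=6.0
[-248.3, -34.5, 23.6, -0.0, 0.0, 0.5] rows>=6.0
```

View pics/wr5.png

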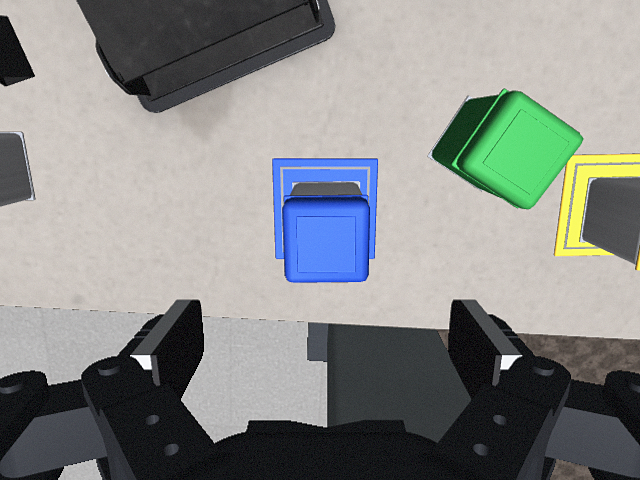

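The blue tin, lid at (326,239), stands centred on its mat. Red tin next.

{"fn": "arm_command", "kwargs": {"rows": [[[-248,-34,0,0,0,0.5],[-248,-34,0,0,0,0.5],[-248,-34,0,0,0,0.5],[-248,-34,0,0,0,0.5],[-248,-34,0,0,0,0.5],[-248,-34,0,0,0,0.5],[-248,-34,0,0,0,0.5],[-248,-34,20,0,0,0.5],[-248,-34,20,0,0,0.5],[-248,-34,20,0,0,0.5]]]}}

```text
clock: 14.63
eef_pos: [499.2, 403.3, 151.1]
tool_rot: [3.137, -0.004, -1.522]
force: [-0.2, -0.0, 0.9]
width: 85.4
```

```bash
python3 - <<'E'
from h import *
im=get_image('wrist');save(im,'wr6.png');objs(im)
goto((501,405.8,41,-87.1))
E
```

```text
red lid px [318. 241.] n 8459 ctr [502.2 406.2] size [50.1 50.7] ang 3.0 z 84.1
blue mat px [611. 254.] n 1327 ctr [480.6 179.4] size [80.3 36.6] ang 5.4 z 3.0
blue mat px [620. 252.] n 1185 ctr [479.9 178.9] size [65.  19.3] ang 5.0 z 3.5
green mat px [58. 53.] n 214 ctr [598.8 576.4] size [ 1.6 41.7] ang 27.1 z 9.5
green lid px [ 4. 10.] n 166 ctr [608.3 558.5] size [ 3.7 10.2] ang 55.5 z 77.9
green lid px [ 19. 302.] n 3280 ctr [460.5 571.9] size [22.4 50.8] ang 86.5 z 83.4
turq lid px [118. 156.] n 10428 ctr [542.4 510. ] size [50.8 51.4] ang 68.6 z 84.0
now [500.2 403.5 152.4] [ 1.7986e+02 -1.3000e-01 -8.7250e+01] F [-0.21 -0.33  0.08] w 85.3 t 14.68 q [-0.94  0.74  0.38  1.62 -0.33  0.85 -1.95]
[-2.5, -1.2, 111.4, 0.1, -0.1, -0.2] rows>=2.7
```

View pics/wr6.png

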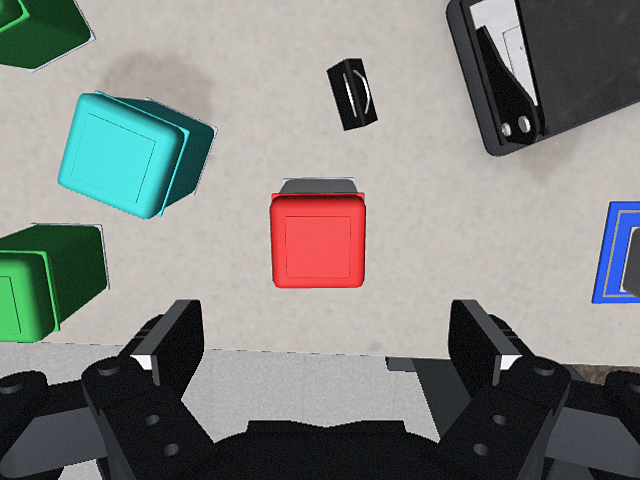

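The red tin at (318,241) is centred between the pads, with the turquoise tin at (118,156) clear to the side.

{"fn": "arm_command", "kwargs": {"rows": [[[-2.5,-1.5,30,0,0,0],[-2.5,-1.5,60,0,0,0],[-2.5,-1.5,85,0,0,0],[-2.5,-1.5,102,0,0,0],[-2.5,-1.5,112,0,0,0],[-2.5,-1.5,112,0,0,0],[-2.5,-1.5,112,0,0,0]]]}}

```text
clock: 15.27
eef_pos: [502.7, 407.2, 42.4]
tool_rot: [-3.141, 0.0, -1.523]
force: [0.9, 0.4, 1.2]
width: 85.5
```

{"fn": "arm_command", "kwargs": {"rows": [[[0,0,0,0,0,0],[0,0,0,0,0,0],[0,0,0,0,0,0],[0,0,0,0,0,0],[0,0,0,0,0,0],[0,0,0,0,0,0],[0,0,0,0,0,0],[0,0,0,0,0,0]]], "claw": -1}}

```text
clock: 15.93
eef_pos: [503.0, 408.1, 43.3]
tool_rot: [-3.14, 0.001, -1.522]
force: [-0.8, -1.2, 6.2]
width: 49.5
```

{"fn": "arm_command", "kwargs": {"rows": [[[0,0,-5,0,0,0],[0,0,-15,0,0,0],[0,0,-30,0,0,0],[0,0,-50,0,0,0],[0,0,-75,0,0,0],[0,0,-100,0,0,0],[0,0,-120,0,0,0],[0,0,-130,0,0,0],[0,0,-130,0,0,0],[0,0,-130,0,0,0],[0,0,-130,0,0,0],[0,0,-130,0,0,0]]]}}

```text
clock: 16.93
eef_pos: [501.0, 406.9, 170.1]
tool_rot: [3.139, -0.002, -1.522]
force: [0.4, -0.3, -3.0]
width: 49.4
```

```bash
python3 - <<'E'
from h import *
for i in range(4):
    im=get_image('wrist');s=sensors.read_state();print(s['force'])
goto((437.1,-198.2,173,-82.3),(437.1,-198.2,54,-82.3))
E
```

```text
[-0.26711181 -1.08070683 -3.28809895]
[-0.85268564 -0.13333202 -1.8269235 ]
[-0.16684035  0.27207632 -2.62296194]
[ 0.29558246  0.76694187 -2.19287823]
now [501.8 407.2 170.9] [ 1.7994e+02 -6.0000e-02 -8.7190e+01] F [ 0.3   0.77 -2.19] w 49.3 t 17.13 q [-0.95  0.72  0.39  1.59 -0.33  0.89 -1.96]
[601.5, 94.3, -1.4, 0.1, -0.1, -4.9] rows>=14.6
[601.4, 94.2, 117.6, 0.1, -0.1, -4.9] rows>=14.9
```

Red pulls about 2.5 N, also light, so yellow is the heaviest. Carrying red to its mat with the tin bottom at about 127 mm, clear over the other tins.

{"fn": "arm_command", "kwargs": {"rows": [[[12,1.9,0,0,0,-0.1],[34,5.3,0,0,0,-0.3],[64,10,0,0,0,-0.5],[98,15.4,0,0,0,-0.8],[134,21,0,0,0,-1.1],[170,26.6,0,0,0,-1.4],[206,32.3,0,0,0,-1.7],[242,38,0,0,0,-2],[278,43.6,0,0,0,-2.3],[314,49.2,0,0,0,-2.6],[350,54.9,0,0,0,-2.9],[386,60.5,0,0,0,-3.1],[422,66.2,0,0,0,-3.4],[458,71.8,0,0,0,-3.7],[494,77.5,0,0,0,-4],[530,83.1,0,0,0,-4.3],[562,88.1,0,0,0,-4.6],[586,91.9,0,0,0,-4.8],[598,93.8,0,0,0,-4.9],[601.5,94.3,0,0,0,-4.9]]]}}

```text
clock: 18.8
eef_pos: [436.9, -201.5, 172.0]
tool_rot: [-3.141, -0.002, -1.441]
force: [0.3, 0.3, -2.8]
width: 49.8
```

{"fn": "arm_command", "kwargs": {"rows": [[[0,0,10,0,0,0],[0,0,30,0,0,0],[0,0,55,0,0,0],[0,0,80,0,0,0],[0,0,100,0,0,0],[0,0,112,0,0,0],[0,0,115,0,0,0],[0,0,115,0,0,0],[0,0,115,0,0,0]]]}}

```text
clock: 19.55
eef_pos: [438.0, -197.6, 57.2]
tool_rot: [-3.141, -0.0, -1.435]
force: [-0.1, -0.5, -3.1]
width: 50.1
```

```bash
python3 - <<'E'
from h import *
goto((437.1,-198.2,46,-82.3))
im=get_image('wrist');save(im,'wr7.png')
E
```

```text
now [ 438.  -197.6   57.2] [-1.7996e+02 -1.0000e-02 -8.2240e+01] F [-0.07 -0.49 -3.07] w 50.1 t 19.55 q [ 0.25  0.7   0.18  2.13 -0.34  0.34 -0.73]
[0.5, 1.0, 11.2, -0.0, -0.0, 0.1] rows>=0.3
```

View pics/wr7.png

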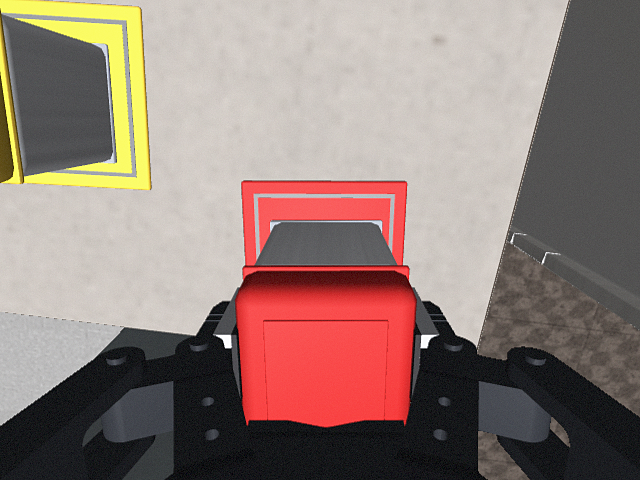

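The red tin hangs level, centred over its mat at (325,225). Setting it down.

{"fn": "arm_command", "kwargs": {"rows": [[[0.5,1,5,0,0,0],[0.5,1,8,0,0,0],[0.5,1,9.5,0,0,0],[0.5,1,10.5,0,0,0],[0.5,1,11.5,0,0,0],[0.5,1,11.5,0,0,0],[0.5,1,11.5,0,0,0]]]}}

```text
clock: 20.18
eef_pos: [436.5, -198.5, 46.2]
tool_rot: [-3.141, 0.0, -1.436]
force: [-1.9, 0.3, 8.6]
width: 49.6
```

{"fn": "arm_command", "kwargs": {"rows": [[[0,0,0,0,0,0],[0,0,0,0,0,0],[0,0,0,0,0,0],[0,0,0,0,0,0],[0,0,0,0,0,0]]], "claw": 1}}

```text
clock: 20.6
eef_pos: [436.6, -198.5, 45.3]
tool_rot: [-3.142, -0.0, -1.436]
force: [0.3, 0.6, -0.0]
width: 85.4
```

{"fn": "arm_command", "kwargs": {"rows": [[[0,0,-15,0,0,0],[0,0,-45,0,0,0],[0,0,-80,0,0,0],[0,0,-115,0,0,0],[0,0,-135,0,0,0],[0,0,-140,0,0,0],[0,0,-140,0,0,0]]]}}

```text
clock: 21.18
eef_pos: [437.5, -198.8, 186.7]
tool_rot: [-3.138, -0.001, -1.436]
force: [0.9, -0.2, 0.2]
width: 85.3
```

```bash
python3 - <<'E'
from h import *
im=get_image('wrist');save(im,'wr8.png');objs(im)
goto((496.9,-68.4,185,-86),(496.9,-68.4,45,-86))
im=get_image('scene');save(im,'sc2.png');print('--scene');objs(im)
E
```

```text
red mat px [321. 189.] n 1888 ctr [ 437.  -197.8] size [80.9 79.9] ang 7.5 z 2.9
red mat px [320. 176.] n 1143 ctr [ 455.6 -195.4] size [26.5 63.7] ang 7.9 z 3.3
red lid px [325. 235.] n 6538 ctr [ 435.6 -199.9] size [50.5 51.3] ang 7.4 z 87.1
yellow mat px [160.  84.] n 1091 ctr [498.1 -67.6] size [79.8 79.9] ang 4.3 z 2.7
yellow mat px [183.  68.] n 196 ctr [523. -81.] size [15.4 26.2] ang 3.9 z 3.3
yellow lid px [111. 102.] n 7908 ctr [496.4 -69.2] size [51.1 51.1] ang 4.3 z 86.9
green mat px [31. 43.] n 399 ctr [528.3  25.1] size [ 7.9 48.8] ang 68.5 z 9.1
now [ 436.6 -198.3  185.3] [-179.96   -0.    -82.26] F [ 0.16  0.19 -0.63] w 85.4 t 21.23 q [ 0.14  0.47  0.32  2.04 -0.24  0.66 -0.82]
[-120.6, -77.2, 0.4, -0.0, -0.0, 3.7] rows>=3.4
[-120.6, -77.1, 140.4, -0.0, -0.0, 3.7] rows>=4.8
--scene
red mat px [428. 167.] n 276 ctr [ 437.4 -194.5] size [78.6 80.8] ang 8.7 z 2.5
red mat px [  9. 393.] n 234 ctr [951.1 756.4] size [48.3 23.8] ang 83.3 z 4.7
red lid px [435. 140.] n 293 ctr [ 434.4 -195.7] size [51.4 55.8] ang 7.0 z 85.7
red lid px [ 11. 357.] n 217 ctr [925.8 723.1] size [59.6 12.9] ang 11.1 z 86.0
red lid px [ 17. 398.] n 327 ctr [863.8 773.4] size [20.4 74.4] ang 2.4 z 84.9
blue mat px [366. 254.] n 353 ctr [481.3 159.7] size [77.8 77.8] ang 4.1 z 2.7
blue lid px [369. 224.] n 442 ctr [478.  157.8] size [50.  54.3] ang 4.0 z 86.0
yellow mat px [392. 192.] n 267 ctr [497.2 -61.2] size [79.4 82. ] ang 6.2 z 2.8
yellow lid px [395. 164.] n 332 ctr [495.  -63.3] size [51.1 55.3] ang 7.8 z 85.9
green lid px [362. 188.] n 313 ctr [536.5  53.3] size [48.7 50.3] ang 61.1 z 83.1
green lid px [206. 362.] n 732 ctr [617.2 591.5] size [49.1 50.6] ang 26.7 z 83.5
green lid px [288. 396.] n 844 ctr [456.6 591.8] size [49.7 50.8] ang 2.6 z 83.5
turq lid px [266. 343.] n 698 ctr [540.7 515. ] size [49.8 50.4] ang 68.2 z 83.5
```

View pics/wr8.png

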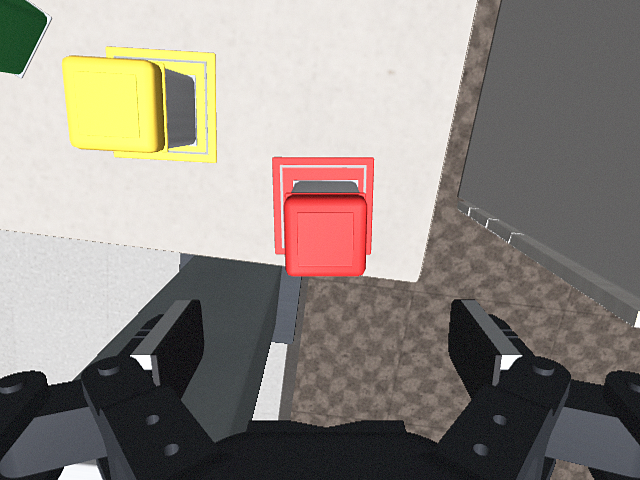

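View pics/sc2.png

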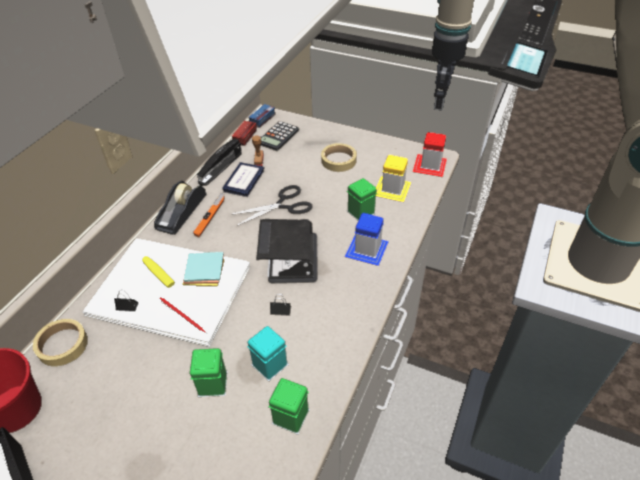

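All three tins stand on their mats: red (435,140), yellow (395,164) and blue (369,224) in the scene view. The bystanders have not moved. Now to the yellow tin again.

{"fn": "arm_command", "kwargs": {"rows": [[[-120.5,-77,0,0,0,3.5],[-120.5,-77,0,0,0,3.5],[-120.5,-77,0,0,0,3.5],[-120.5,-77,0,0,0,3.5],[-120.5,-77,0,0,0,3.5],[-120.5,-77,20,0,0,3.5],[-120.5,-77,30,0,0,3.5],[-120.5,-77,30,0,0,3.5],[-120.5,-77,30,0,0,3.5]]]}}

```text
clock: 22.03
eef_pos: [495.2, -69.7, 154.1]
tool_rot: [3.138, 0.0, -1.499]
force: [0.1, 0.4, -0.5]
width: 85.4
```

```bash
python3 - <<'E'
from h import *
im=get_image('wrist');objs(im)
goto((496.9,-68.4,44,-86))
E
```

```text
red mat px [471. 277.] n 1775 ctr [ 436.7 -198.2] size [82.  81.4] ang 7.7 z 3.0
red mat px [474. 278.] n 1681 ctr [ 438.3 -198. ] size [64.3 64.9] ang 8.4 z 3.4
red lid px [552. 337.] n 3120 ctr [ 442.5 -200.9] size [38.1 45.3] ang 7.7 z 86.7
blue mat px [ 20. 160.] n 358 ctr [519.5 145.7] size [ 5.8 30.7] ang 4.2 z 2.8
blue mat px [ 40. 199.] n 1445 ctr [482.8 141.6] size [64.  38.4] ang 3.1 z 3.2
blue mat px [ 61. 231.] n 1072 ctr [467.3 123.8] size [37.6 75.8] ang 62.8 z 2.7
yellow mat px [321. 190.] n 2286 ctr [497.8 -67.2] size [80.6 79.8] ang 4.4 z 2.9
yellow mat px [320. 175.] n 1305 ctr [520.3 -65.4] size [19.2 63.5] ang 4.8 z 3.3
yellow lid px [321. 243.] n 8558 ctr [497.1 -68.3] size [50.4 51.3] ang 4.4 z 87.1
green lid px [105. 149.] n 10111 ctr [538.8  46.1] size [50.7 50.5] ang 62.1 z 84.0
now [496.  -69.8 154.9] [ 1.7991e+02 -1.0000e-02 -8.5890e+01] F [ 0.37 -0.63  1.17] w 85.5 t 22.08 q [-0.14  0.55  0.33  2.01 -0.29  0.62 -1.12]
[-1.3, -1.2, 110.9, 0.1, -0.0, 0.1] rows>=2.7
```

{"fn": "arm_command", "kwargs": {"rows": [[[-1,-1,30,0,0,0],[-1,-1,60,0,0,0],[-1,-1,85,0,0,0],[-1,-1,102,0,0,0],[-1,-1,111,0,0,0],[-1,-1,111,0,0,0],[-1,-1,111,0,0,0]]]}}

```text
clock: 22.67
eef_pos: [497.9, -68.2, 44.8]
tool_rot: [-3.141, -0.0, -1.498]
force: [0.4, -0.3, 0.4]
width: 85.3
```

{"fn": "arm_command", "kwargs": {"rows": [[[0,0,0,0,0,0],[0,0,0,0,0,0],[0,0,0,0,0,0],[0,0,0,0,0,0],[0,0,0,0,0,0],[0,0,0,0,0,0],[0,0,0,0,0,0],[0,0,0,0,0,0]]], "claw": -1}}

```text
clock: 23.33
eef_pos: [498.3, -67.7, 45.5]
tool_rot: [-3.14, -0.0, -1.497]
force: [0.4, 0.4, 5.3]
width: 49.7
```

{"fn": "arm_command", "kwargs": {"rows": [[[0,0,-5,0,0,0],[0,0,-15,0,0,0],[0,0,-30,0,0,0],[0,0,-50,0,0,0],[0,0,-75,0,0,0],[0,0,-100,0,0,0],[0,0,-125,0,0,0],[0,0,-145,0,0,0],[0,0,-160,0,0,0],[0,0,-170,0,0,0],[0,0,-177,0,0,0],[0,0,-180,0,0,0],[0,0,-180,0,0,0],[0,0,-180,0,0,0],[0,0,-180,0,0,0],[0,0,-180,0,0,0],[0,0,-180,0,0,0],[0,0,-180,0,0,0],[0,0,-180,0,0,0],[0,0,-180,0,0,0]]]}}

```text
clock: 25.0
eef_pos: [497.5, -67.7, 224.2]
tool_rot: [3.141, -0.0, -1.497]
force: [-0.5, 0.4, -6.3]
width: 49.5
```

```bash
python3 - <<'E'
from h import *
im=get_image('scene');save(im,'sc3.png')
w=cloud(im)
im2=get_image('wrist');save(im2,'wr9.png')
s=sensors.read_state();print(s['eef_pos'],s['tool_rot'],s['force'],s['qd'],s['width'],s['clock'])
objs(im)
E
```

```text
[497.52196399 -67.74034883 224.28817867] [ 3.14155873e+00  1.87044839e-05 -1.49736345e+00] [ 0.20994961  0.42172815 -7.0872465 ] [-5.42958776e-05 -1.80383108e-03 -2.15133108e-04  2.56691310e-04
  5.01716463e-04  2.64765475e-04 -1.03906551e-03] 49.310883782395905 25.1
red mat px [428. 167.] n 276 ctr [ 437.1 -192.2] size [78.8 81.1] ang 8.8 z 2.8
red mat px [  8. 393.] n 234 ctr [950.8 757.3] size [46.6 24.4] ang 82.1 z 4.9
red lid px [435. 140.] n 296 ctr [ 434.1 -197.1] size [51.  58.8] ang 6.6 z 85.8
red lid px [ 11. 357.] n 216 ctr [925.  722.9] size [60.2 11.9] ang 8.9 z 87.3
red lid px [ 17. 399.] n 311 ctr [864.3 773. ] size [19.6 73.3] ang 3.8 z 84.9
blue mat px [366. 254.] n 354 ctr [481.  158.6] size [78.9 81.1] ang 5.2 z 2.5
blue lid px [369. 224.] n 438 ctr [478.1 158.3] size [49.9 52.1] ang 3.1 z 86.1
yellow mat px [392. 188.] n 591 ctr [498.  -66.7] size [78.2 87. ] ang 4.9 z 2.8
green lid px [362. 188.] n 308 ctr [536.3  52.7] size [46.9 50.4] ang 64.8 z 83.1
green lid px [206. 362.] n 731 ctr [616.9 591.9] size [48.8 50.8] ang 26.5 z 83.5
green lid px [288. 396.] n 842 ctr [457.  591.7] size [50.  49.2] ang 1.5 z 83.6
turq lid px [266. 343.] n 702 ctr [540.7 514.8] size [49.5 50.8] ang 70.4 z 83.4
```

View pics/sc3.png

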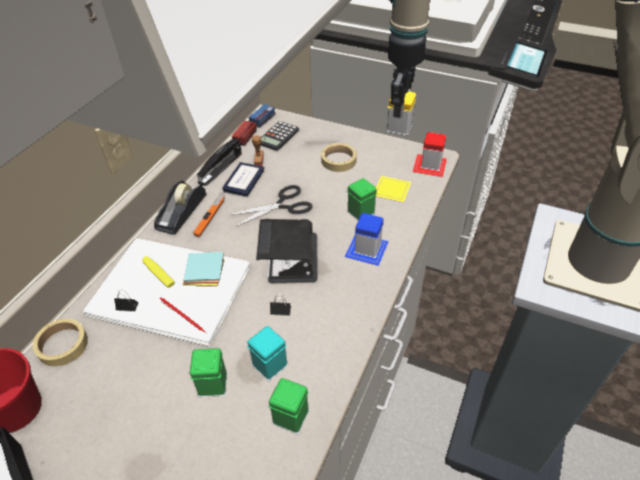

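View pics/wr9.png

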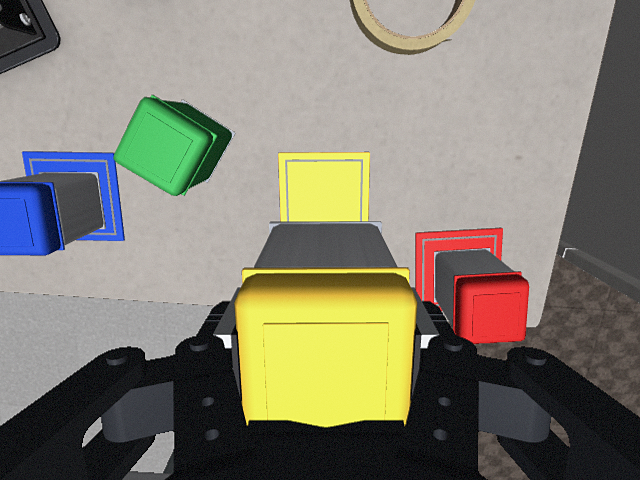

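The yellow tin is held upright and still at (326,340), about 7 N, with its bottom at about 182 mm. Red and blue stand on their mats. Handing in.

```bash
python3 -c "
from cell import order; print(order.finish_job())"
```

```text
the job is handed in; nothing more can be done
None
```

I stood all three tins on the mats of their lid colours, released each one, and checked that they were in place together. I then picked up the yellow tin, the heaviest by feel, and handed the job in at about 25 s with it still held up.

- **Weights:** the lift forces were about 7 N for yellow, 2.9 N for blue and 2.5 N for red. A second lift of yellow gave 6.3 to 7.1 N.
- **Final hold:** yellow is upright and at rest, with its bottom about 182 mm above the worktop.
- **Other tins:** red and blue stand on their mats, about 2 to 3 mm from centre by the wrist camera.
- **Bystanders:** the hole punch, binder clip and tape roll looked unmoved in the pictures, as did the green and turquoise look-alikes.
- **Disagreement:** the scene camera read positions about 3 to 7 mm further left (+y) than the top and wrist cameras, so I went by the top and wrist cameras. No check failed.

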